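# Find the densest sample by hefting and hold it over the empty cup

## Task

One of the three closed steel pots holds the densest sample: heft the pots one after another to find the heaviest, standing each one you do not keep back upright where it stood, and leave everything else alone. Of the two steel cups on the sample plate one already holds a white sample and the other is empty: finish with the heaviest pot held upright and still, centred above the empty cup, its underside at least 10 cm above the work surface. Do not set it down or let it go: the program ends while the gripper is holding it up.

Things in the scene. Friction and masses are not known exactly. Their poses are not given: they have to be found in the camera images.
- pot_a_mid (a point): one of three identical closed upright round steel pots, diameter 56 mm, height 75 mm, flat lid flush with the wall, standing on the work surface. This point is its centre, 37.5 mm above its underside; z is the pot's axis. A hidden pellet sits loose inside on the pot's inner floor; with it a pot weighs 0.2 to 0.8 kg, one pot being at least 0.25 kg heavier than each of the others. Which one it is changes from start to start and does not go with the name or place
- pot_b_mid (a point): one of three identical closed upright round steel pots, diameter 56 mm, height 75 mm, flat lid flush with the wall, standing on the work surface. This point is its centre, 37.5 mm above its underside; z is the pot's axis. A hidden pellet sits loose inside on the pot's inner floor; with it a pot weighs 0.2 to 0.8 kg, one pot being at least 0.25 kg heavier than each of the others. Which one it is changes from start to start and does not go with the name or place
- pot_c_mid (a point): one of three identical closed upright round steel pots, diameter 56 mm, height 75 mm, flat lid flush with the wall, standing on the work surface. This point is its centre, 37.5 mm above its underside; z is the pot's axis. A hidden pellet sits loose inside on the pot's inner floor; with it a pot weighs 0.2 to 0.8 kg, one pot being at least 0.25 kg heavier than each of the others. Which one it is changes from start to start and does not go with the name or place
- plate: fixed flat aluminium sample plate, 260 x 130 x 8 mm (x, y, z), carrying the two cups 55 mm either side of its middle along its x axis, with a steel wire handle 49 mm high across each end. Origin at the centre of its underside, z up
- cup_empty_rim (a point): the empty one of two equal round steel cups fixed on the sample plate, open at the top, outer diameter 60 mm, rim 40 mm above the work surface. This point is the centre of its mouth, z up. The two cups change places from start to start
- cup_full_rim (a point): the other cup, filled with a white round sample that stands 14 mm proud of the rim (its top 54 mm above the work surface). This point is the centre of its mouth, z up
- tablet: loose white round tablet, diameter 32 mm, 14 mm high; to be left alone. Origin at the centre of its underside
- collar: loose steel ring, outer diameter 52 mm, 12 mm high; to be left alone. Origin at the centre of its underside
- bottle: loose amber glass bottle, diameter 48 mm, 90 mm high; to be left alone. Origin at the centre of its underside
- dish: loose white ceramic bowl, diameter 80 mm, 30 mm high; to be left alone. Origin at the centre of its underside
- tweezers: loose steel tweezers, 135 mm long along their y axis, 6 mm high; to be left alone. Origin at the middle of their underside
- puck: loose round brass disc, diameter 44 mm, 20 mm high; to be left alone. Origin at the centre of its underside
Not all that is in view belongs to the job. Leave any black or red look-alike of the part that bears pot_b_mid alone.

How it is judged:
On the way, in this order (a step that is already met when the one before it is completed fails the run):
1. a lighter pot is lifted clear of the work surface for comparison (by 10 mm or more) (((height (world z) of pot_a_mid above 0.0475 m and contact force between pot_a_floor and anything else below 3.5 N) or (height (world z) of pot_b_mid above 0.0475 m and contact force between pot_b_floor and anything else below 3.5 N) or (height (world z) of pot_c_mid above 0.0475 m and contact force between pot_c_floor and anything else below 3.5 N))), for 0.2 s.
2. the heaviest pot is lifted clear of the work surface (by 10 mm or more) (((height (world z) of pot_a_mid above 0.0475 m and contact force between pot_a_floor and anything else above 3.5 N) or (height (world z) of pot_b_mid above 0.0475 m and contact force between pot_b_floor and anything else above 3.5 N) or (height (world z) of pot_c_mid above 0.0475 m and contact force between pot_c_floor and anything else above 3.5 N))), for 0.2 s.
At the end, for the whole second after the job is handed in: heaviest pot in the gripper, within 0.2 rad of upright, under 0.03 m/s, centred within 40 mm of the empty cup, its centre over 130 mm above the work surface; the other two released, at rest, upright on the work surface within 45 mm of their starts, all else in place (((contact force between pot_a_floor and anything else above 3.5 N and height (world z) of pot_a_mid above 0.13 m and angle between pot_a_mid's own z axis and vertical below 0.2 rad and horizontal distance between pot_a_mid and cup_empty_rim below 0.04 m and contact force between pot_a and the fingers above 0.5 N and linear speed of each of pot_a, pot_b, pot_c below 0.03 m/s and angle between each of pot_b_mid, pot_c_mid's own z axis and vertical below 0.1 rad and distance of each of pot_b_mid, pot_c_mid from where it was at the start of the episode below 0.045 m and height (world z) of each of pot_b_mid, pot_c_mid below 0.043 m and contact force between each of pot_b, pot_c and the fingers below 0.1 N) or (contact force between pot_b_floor and anything else above 3.5 N and height (world z) of pot_b_mid above 0.13 m and angle between pot_b_mid's own z axis and vertical below 0.2 rad and horizontal distance between pot_b_mid and cup_empty_rim below 0.04 m and contact force between pot_b and the fingers above 0.5 N and linear speed of each of pot_b, pot_a, pot_c below 0.03 m/s and angle between each of pot_a_mid, pot_c_mid's own z axis and vertical below 0.1 rad and distance of each of pot_a_mid, pot_c_mid from where it was at the start of the episode below 0.045 m and height (world z) of each of pot_a_mid, pot_c_mid below 0.043 m and contact force between each of pot_a, pot_c and the fingers below 0.1 N) or (contact force between pot_c_floor and anything else above 3.5 N and height (world z) of pot_c_mid above 0.13 m and angle between pot_c_mid's own z axis and vertical below 0.2 rad and horizontal distance between pot_c_mid and cup_empty_rim below 0.04 m and contact force between pot_c and the fingers above 0.5 N and linear speed of each of pot_c, pot_a, pot_b below 0.03 m/s and angle between each of pot_a_mid, pot_b_mid's own z axis and vertical below 0.1 rad and distance of each of pot_a_mid, pot_b_mid from where it was at the start of the episode below 0.045 m and height (world z) of each of pot_a_mid, pot_b_mid below 0.043 m and contact force between each of pot_a, pot_b and the fingers below 0.1 N))); the arm keeps its last pose, push and grip.
It fails at once if a bystander is displaced by more than 40 mm (distance of any of tablet, collar, bottle, dish, tweezers, puck from where it was at the start of the episode above 0.04 m).
It fails at once if a pot is tipped over (angle between any of pot_a_mid, pot_b_mid, pot_c_mid's own z axis and vertical above 0.7 rad).
It also fails if it takes over 72 s, if anything falls off the work surface, if the arm or the gripper's body presses on something with over 40 N, if the wrist force passes 120 N, or if a joint passes its speed limit or range.

## Robot

A 6-joint arm with a two-finger parallel gripper is mounted at the origin on the work surface. World frame = base frame: x ahead of the robot, y to its left, z up, the work surface at z = 0. Lengths are in m, angles in rad, forces in N, time in s.
With the tool pointing down it reaches from about 0.35 to 0.975 m from the base axis. Payload 17.4 kg.
Tool frame: the origin (TCP) lies on the centre line of the jaws, within the pads' length; the fingertips stand 25 mm ahead of it and the grasp point (between the pads) lies 6 mm ahead of it; z points along the fingers, x is the direction in which the jaws open and shut, and the axes are right-handed (so a half turn about z gives the same grasp; the last joint's range is limited). The gripper opens to 85 mm and grips with 20 to 120 N. Pads are 22 mm wide; open, the fingers measure 114 mm over their backs; the gripper's body (76 mm by 85 mm) begins 54 mm behind the grasp point. The pads swing forward as they close: fully open they stand 13 mm farther back than shut.
Start: joints at [-1.292, 0.116, 1.442, -0, 1.584, -0.038], TCP at [0.21, -0.641, 0.256] pointing down, gripper open.
Joint ranges: [-2.83, 2.83], [-0.83, 2.19], [0.07, 2.5], [-1.14, 4.28], [0.01, 3], [-2.97, 2.97]. Speed limits (rad/s): [1.89, 1.89, 2.22, 3.14, 3.14, 3.14].

## Interface

Orientations are given as a rotation vector (axis times angle).
In Python, from workcell import * gives the robot as it stands.
- The arm moves only by the tool jog_arm, never from a script. Its argument "commands" is a list of rows, each a list of 5 numbers: the opening, from 0 (shut) to 1 (fully open), then the shift along the tool's x, y, z in m, then the turn about the tool's z in rad. In form: [[fingers, dx, dy, dz, turn], ...]. A call has exactly 10 rows; each row is the pose to reach, as a shift and turn from the pose commanded when the call began, along the tool's axes at that moment; what a row does not reach only later rows make up. A row lasts 1/8 s, in which the tool goes at most 62.5 mm and 10.7 degrees, less where a joint would pass 70% of its speed; a pose out of reach is approached as far as the arm can. A call with a gripper value outside its range is refused whole. The fingers move at their own pace and stop on an object; the grip force is fixed at half the most. Time passes only in rows, so rows that repeat a pose let the fingers close, or fill a call up. It gives the time, the measured TCP pose, the force and the opening at its end, in the units of the state.
- get_state(): the state, without advancing time (a new reading comes with each control period).
- grab_frame(name): name is "side" or "top"; returns the picture (420x560x3 uint8, red, green, blue); there is no depth.
- camera_params(name): a dict with "mtx" (3x3 intrinsics, pixels), "camera_from_world" (4x4, takes a point from world to camera coordinates). Camera axes: x right, y down, z forward; pixel columns grow to the right and rows downward; lengths in m; the calibration is good to about 2 mm. A picture is of the moment at which its call begins. camera_params takes no time and is no camera call.
- close_job(): hands the job in, once; it reports no verdict.
Trained networks look in the newest picture that a camera, given by its name, has taken for a name from the list of things; names that differ only in an ending like _2 or _b are one class to them, and where a whole thing is asked for, a point or a joint stands for the part that bears it (a point fixed in the world has none). Each returns a list of dicts, best first, with "conf" (0 to 1); they miss things now and then, are a little off and sometimes report something else, mostly with a low value. They report only what shows in the picture. A call takes as long as a camera call. They do not tell look-alikes from the thing itself.
- look_for(camera, label): "location" ([column, row] in pixels, amid what is visible of it).
- outline_of(camera, label): "pixels" (420x560 bool, what is visible of it) and "location" ([column, row] in pixels, amid what is visible of it).
- tip_of(camera, label): "location" ([column, row] in pixels: a listed point, or the origin of a listed thing).
The state is a dict: "time_s": time; "joint_positions": joint angles; "qd": joint speeds; "effort": joint torques, N m; "ee_pos": TCP position; "tool_rot": TCP orientation; "ft_force": force on the tool from outside, world axes, zero at the start; "wrist_torque": the same for the moment, N m; "width": finger opening in m.
Only numpy, scipy, OpenCV 4.12 (cv2) and the standard library are available. Lean on these libraries where they do the work, as an engineer would, in place of code of your own. Each camera call takes 0.05 s, during which the arm holds its last target.

## Working session

There is one attempt and no reset: what is moved stays moved. The work goes in short steps, Python scripts to look and compute and a tool call to move; the robot and the scene stay as the last step left them, time stands still between calls to the robot, and variables do not carry over. Pictures are saved under pics/ and viewed, and the job is handed in when it is done.

Besides the shell and the picture viewer there is one more tool, called after "Call:" as name(argument=value, ...), one argument or row to a line, values as JSON. jog_arm: Moves the arm, as the interface text tells. Its arguments: {"type":"object","properties":{"commands":{"type":"array","items":{"type":"array","items":{"type":"number"}}}},"required":["commands"]}

```bash
mkdir -p pics; python3 - <<'E'
from workcell import *
import cv2
s=get_state()
for k in s: print(k,s[k])
for n in("side","top"):
    f=grab_frame(n); cv2.imwrite(f"pics/{n}0.png",cv2.cvtColor(f,cv2.COLOR_RGB2BGR))
    p=camera_params(n); print(p)
    for l in ["pot_a_mid","cup_empty_rim","cup_full_rim","plate"]:
        print(n,l,[(d['location'],round(d['conf'],2)) for d in tip_of(n,l)])
E
```

```text
time_s 0.0
joint_positions [-1.29179123e+00  1.16469165e-01  1.44229022e+00 -1.53005240e-05
  1.58402188e+00 -3.77797199e-02]
qd [ 0.00145655 -0.00062322 -0.00014982 -0.00111558  0.00107801  0.0007994 ]
effort [-3.29000766e-03 -7.31996155e+01 -6.32495785e+01 -2.53695080e-04
  6.21243613e-03  5.24164000e-05]
ee_pos [ 0.21022285 -0.64124177  0.25555801]
tool_rot [-2.54343932e+00  1.84282059e+00  1.48395106e-03]
ft_force [ 0.12598776 -0.92365226 -0.60124817]
wrist_torque [ 0.0122851   0.00837011 -0.02064228]
width 0.08524700936876707
{'mtx': array([[523.60239462,   0.        , 277.00803091],
       [  0.        , 523.60239462, 204.77634789],
       [  0.        ,   0.        ,   1.        ]]), 'camera_from_world': array([[-0.97818175, -0.2075059 ,  0.0100877 ,  0.58036777],
       [-0.15579016,  0.70053914, -0.69640099,  0.14614535],
       [ 0.13744049, -0.68277831, -0.71758198,  1.5191866 ],
       [ 0.        ,  0.        ,  0.        ,  1.        ]])}
side pot_a_mid [([291.7, 301.3], 0.59), ([323.8, 210.8], 0.32)]
side cup_empty_rim [([287.9, 161.9], 0.59)]
side cup_full_rim [([314.5, 164.8], 0.73), ([246.2, 206.2], 0.42)]
side plate [([300.8, 172.2], 0.88)]
{'mtx': array([[475.04259281,   0.        , 290.34751395],
       [  0.        , 475.04259281, 213.49235869],
       [  0.        ,   0.        ,   1.        ]]), 'camera_from_world': array([[-0.05329499, -0.99857649, -0.00215167,  0.03389276],
       [-0.97445291,  0.05247803, -0.21837486,  0.59913361],
       [ 0.21817692, -0.00954159, -0.97586259,  1.18757646],
       [ 0.        ,  0.        ,  0.        ,  1.        ]])}
top pot_a_mid [([180.8, 255.6], 0.87)]
top cup_empty_rim [([387.9, 205.6], 0.69), ([445.3, 254.7], 0.21)]
top cup_full_rim [([377.0, 245.0], 0.87)]
top plate [([383.3, 223.3], 0.63)]
```

View pics/side0.png

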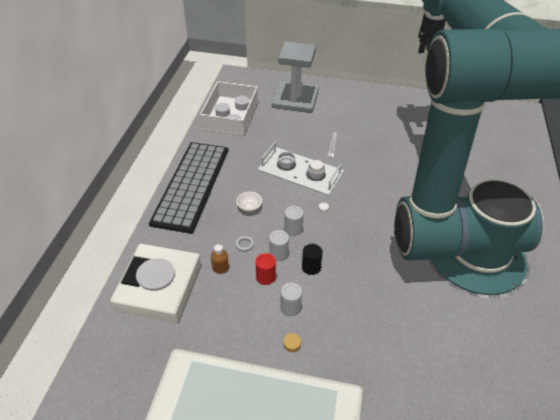

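View pics/top0.png

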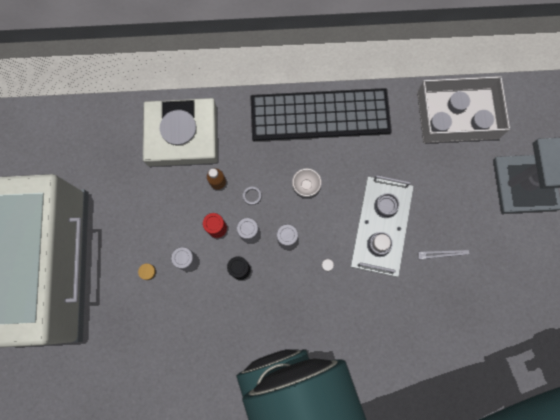

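Side: grey pots at (291,299), (279,245), (293,221), with red (265,269) and black (312,259) look-alikes. Plate at (301,170), with the empty cup (287,161) and the full cup (316,170). Top: grey pots at (182,258), (248,228), (287,235), red (214,224), black (238,268), empty cup (387,205), full cup (381,243). A tray at (465,110) holds other grey discs. I'll enlarge these and measure.

```bash
cat > h.py <<'E'
import numpy as np, cv2
from workcell import *
def ray(cam,uv):
    p=camera_params(cam);T=p['camera_from_world'];R=T[:3,:3];c=-R.T@T[:3,3]
    d=R.T@np.linalg.inv(p['mtx'])@np.array([uv[0],uv[1],1.]);return c,d
def atz(cam,uv,z):
    c,d=ray(cam,uv);return c+d*(z-c[2])/d[2]
def proj(cam,P):
    p=camera_params(cam);T=p['camera_from_world'];q=p['mtx']@(T[:3,:3]@np.array(P)+T[:3,3]);return q[:2]/q[2]
E
python3 - <<'E'
from h import *
t=cv2.imread("pics/top0.png");s=cv2.imread("pics/side0.png")
a=cv2.resize(t[150:300,120:420],None,fx=2.6,fy=2.6,interpolation=cv2.INTER_CUBIC)
cv2.imwrite("pics/c1.png",a[:, :780])
cv2.imwrite("pics/c2.png",cv2.resize(s[120:330,200:360],None,fx=2.8,fy=2.8,interpolation=cv2.INTER_CUBIC))
for n,f in(("top",t),("side",s)):
  grab_frame(n)
  for d in outline_of(n,"pot_a_mid"):
    print(n,d['conf'],d['location'],d['pixels'].sum())
  for d in tip_of(n,"pot_a_mid"): print(' tip',d['location'],d['conf'],atz(n,d['location'],.0375))
for uv in [(182,258),(248,228),(287,235),(214,224),(238,268)]: print(uv,atz("top",uv,.06))
for uv in [(291,292),(279,238),(293,214)]: print(uv,atz("side",uv,.075))
print("cup",atz("top",(387,205),.035),atz("side",(287,160),.038), "full",atz("top",(381,242),.05))
E
```

```text
top 0.89 [180.3, 259.1] 496
 tip [183.2, 256.6] 0.8 [0.50493249 0.2911455  0.0375    ]
side 0.72 [291.9, 300.3] 654
 tip [291.6, 299.6] 0.62 [0.49329727 0.29040434 0.0375    ]
(182, 258) [0.49823462 0.28929297 0.06      ]
(248, 228) [0.56836524 0.11523951 0.06      ]
(287, 235) [0.54415898 0.01357371 0.06      ]
(214, 224) [0.58393515 0.20454959 0.06      ]
(238, 268) [0.46447104 0.1446437  0.06      ]
(291, 292) [0.49547056 0.29317305 0.075     ]
(279, 238) [0.56229963 0.12310044 0.075     ]
(293, 214) [0.54131249 0.02461528 0.075     ]
cup [ 0.61656354 -0.26196916  0.035     ] [ 0.61221114 -0.24773619  0.038     ] full [ 0.51391145 -0.23307074  0.05      ]
```

View pics/c1.png

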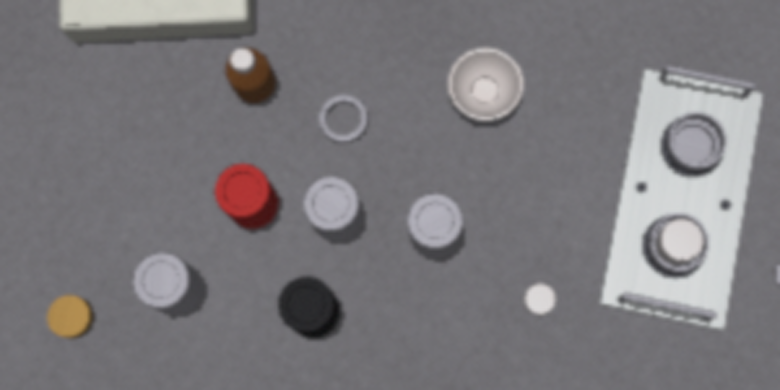

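View pics/c2.png

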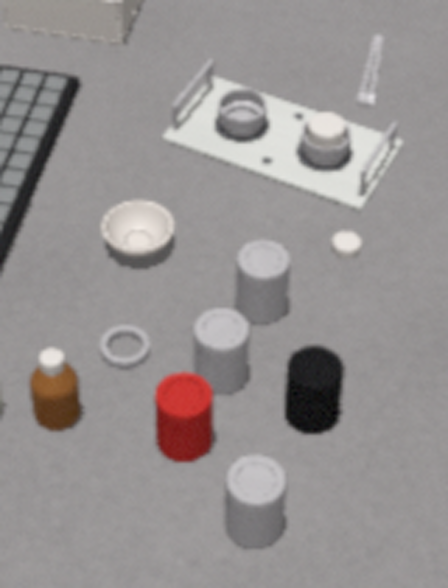

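```bash
python3 - <<'E'
from h import *
top=[(181.9,257.7),(247.3,228.5),(287.3,235)]
side=[(291.4,291.4),(279.3,237.9),(293.9,212.9)]
for a,b in zip(top,side): print(atz("top",a,.075).round(4),atz("side",b,.075).round(4))
print(atz("top",(214,223),.075),atz("top",(239,267),.075),'bottle',atz("top",(216,178),.05),'collar',atz("top",(252,195.5),.01),'dish',atz("top",(306.7,183),.02))
print('cup',atz("top",(120+694/2.6,150+143/2.6),.04),atz("side",(200+242/2.8,120+107/2.8),.04),'full',atz("top",(120+683/2.6,150+240/2.6),.054),atz("side",(200+326/2.8,120+128/2.8),.054))
print('handles',atz("top",(390,181),.049),atz("top",(377,268),.049))
import scipy.spatial.transform as t
R=t.Rotation.from_rotvec(get_state()['tool_rot']).as_matrix();print(R.round(3),get_state()['ft_force'])
E
```

```text
[0.4969 0.2862 0.075 ] [0.4948 0.2912 0.075 ]
[0.5642 0.1159 0.075 ] [0.5616 0.1226 0.075 ]
[0.5415 0.0128 0.075 ] [0.5396 0.0197 0.075 ]
[0.58345801 0.20217371 0.075     ] [0.46520575 0.14041862 0.075     ] bottle [0.71342016 0.19833783 0.05      ] collar [0.66968095 0.10512243 0.01      ] dish [ 0.69469344 -0.04868497  0.02      ]
cup [ 0.61541906 -0.26066285  0.04      ] [ 0.61543503 -0.25393895  0.04      ] full [ 0.51225339 -0.23663775  0.054     ] [ 0.51008893 -0.22282464  0.054     ]
handles [ 0.67972151 -0.27357913  0.049     ] [ 0.44629283 -0.21634716  0.049     ]
[[ 0.311 -0.95  -0.   ]
 [-0.95  -0.311 -0.   ]
 [ 0.     0.    -1.   ]] [-0.13628731 -0.6368343   0.2475445 ]
```

Pots P1 (0.496,0.288), P2 (0.563,0.119) and P3 (0.541,0.016) are the three steel ones with flush lids standing on the table. The red (0.583,0.202) and black (0.465,0.140) ones are look-alikes, and the discs in the tray at the back are not standing on the work surface. I'll start with P3.

```bash
cat >> h.py <<'E'
from scipy.spatial.transform import Rotation as Ro
def plan(x,y,z,yawdeg=None):
    s=get_state();R=Ro.from_rotvec(s['tool_rot']).as_matrix()
    d=R.T@(np.array([x,y,z])-s['ee_pos']);yaw=np.degrees(np.arctan2(R[1,0],R[0,0]))
    t=0 if yawdeg is None else -np.radians((yawdeg-yaw+180)%360-180)
    print('t',round(s['time_s'],2),'pos',s['ee_pos'].round(4),'yaw',yaw.round(1),'z',R[:,2].round(3),'w',round(s['width'],4),'f',s['ft_force'].round(2));print('shift',d.round(4),'turn',round(t,3))
E
python3 - <<'E'
from h import *
plan(.541,.016,.20,-12)
E
```

```text
t 0.8 pos [ 0.2103 -0.6414  0.2563] yaw -71.9 z [-0. -0. -1.] w 0.0856 f [-0.14 -0.64  0.25]
shift [-0.5217 -0.5191  0.0563] turn -1.045
```

Call:
jog_arm(
  commands=[
    [1,-0.04,-0.04,0,-0.1],
    [1,-0.08,-0.08,0,-0.2],
    [1,-0.12,-0.12,0,-0.3],
    [1,-0.16,-0.16,0,-0.4],
    [1,-0.2,-0.2,0,-0.5],
    [1,-0.24,-0.24,0,-0.6],
    [1,-0.28,-0.28,0,-0.7],
    [1,-0.32,-0.32,0,-0.8],
    [1,-0.36,-0.36,0,-0.9],
    [1,-0.4,-0.4,0,-1.045],
  ],
)

```text
time_s: 2.05
ee_pos: [0.4662, -0.1349, 0.2567]
tool_rot: [3.125, -0.321, 0.001]
ft_force: [-0.2, -0.8, -0.3]
width: 0.0852
```

```bash
python3 - <<'E'
from h import *
plan(.541,.016,.20,-12)
E
```

```text
t 2.05 pos [ 0.4662 -0.1349  0.2567] yaw -11.7 z [ 0.001 -0.    -1.   ] w 0.0852 f [-0.24 -0.84 -0.3 ]
shift [ 0.0424 -0.163   0.0567] turn 0.004
```

Call:
jog_arm(
  commands=[
    [1,0.01,-0.04,0.01,0],
    [1,0.02,-0.08,0.03,0],
    [1,0.03,-0.12,0.06,0],
    [1,0.042,-0.163,0.09,0],
    [1,0.042,-0.163,0.11,0],
    [1,0.042,-0.163,0.115,0],
    [1,0.042,-0.163,0.115,0],
    [1,0.042,-0.163,0.115,0],
    [1,0.042,-0.163,0.115,0],
    [1,0.042,-0.163,0.115,0],
  ],
)

```text
time_s: 3.3
ee_pos: [0.5407, 0.0138, 0.1417]
tool_rot: [-3.124, 0.328, -0.001]
ft_force: [0.8, -0.2, 0.7]
width: 0.0855
```

```bash
python3 - <<'E'
from h import *
plan(.541,.016,.047,-12)
for n in("side","top"):
    f=cv2.cvtColor(grab_frame(n),cv2.COLOR_RGB2BGR); f=f[120:330,200:400] if n=="side" else f[150:300,180:380]
    cv2.imwrite(f"pics/{n}1.png",cv2.resize(f,None,fx=2.8,fy=2.8,interpolation=cv2.INTER_CUBIC))
print(proj("side",(.541,.016,.075)),proj("top",(.541,.016,.075)))
E
```

```text
t 3.3 pos [0.5407 0.0138 0.1417] yaw -12.0 z [ 0.001 -0.    -1.   ] w 0.0855 f [ 0.81 -0.23  0.68]
shift [-0.0003 -0.0022  0.0947] turn 0.0
[293.65588811 211.9143826 ] [286.07675048 235.24092632]
```

View pics/side1.png

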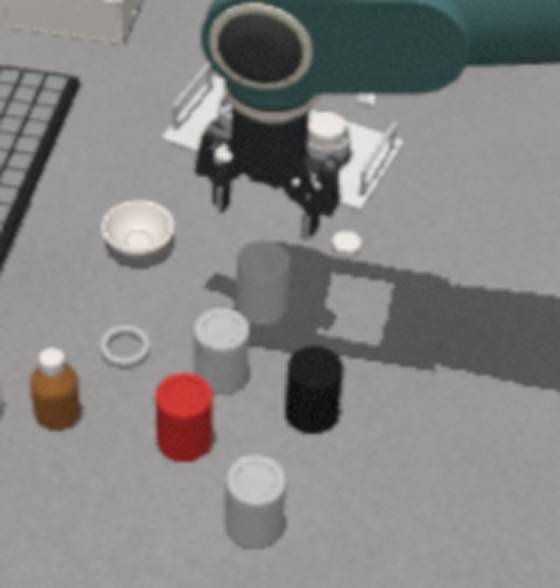

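View pics/top1.png

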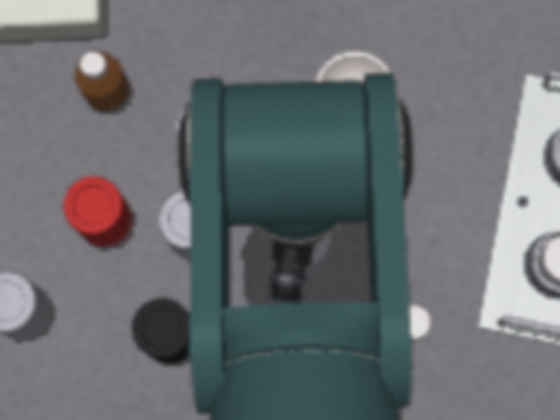

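The gripper is over P3: in the side crop the fingers at (222,200) and (312,225) straddle the pot at (263,280). Descending.

Call:
jog_arm(
  commands=[
    [1,0,-0.002,0.02,0],
    [1,0,-0.002,0.04,0],
    [1,0,-0.002,0.06,0],
    [1,0,-0.002,0.08,0],
    [1,0,-0.002,0.094,0],
    [1,0,-0.002,0.094,0],
    [0.6,0,-0.002,0.094,0],
    [0.4,0,-0.002,0.094,0],
    [0.3,0,-0.002,0.094,0],
    [0.3,0,-0.002,0.094,0],
  ],
)

```text
time_s: 4.65
ee_pos: [0.5413, 0.016, 0.0486]
tool_rot: [-3.124, 0.328, -0.001]
ft_force: [-5.7, -0.2, 9.2]
width: 0.0558
```

Call:
jog_arm(
  commands=[
    [0.3,0,0,0,0],
    [0.3,0,0,0,0],
    [0.3,0,0,-0.01,0],
    [0.3,0,0,-0.02,0],
    [0.3,0,0,-0.03,0],
    [0.3,0,0,-0.04,0],
    [0.3,0,0,-0.04,0],
    [0.3,0,0,-0.04,0],
    [0.3,0,0,-0.04,0],
    [0.3,0,0,-0.04,0],
  ],
)

```text
time_s: 5.9
ee_pos: [0.5409, 0.016, 0.087]
tool_rot: [3.124, -0.328, -0.001]
ft_force: [0.0, 0.3, -6.8]
width: 0.0555
```

```bash
python3 - <<'E'
from h import *
for i in range(4):
    f=grab_frame("side");s=get_state();print(s['time_s'],s['ft_force'].round(2),s['wrist_torque'].round(3),s['width'],s['effort'].round(2))
f=cv2.cvtColor(f,cv2.COLOR_RGB2BGR)[120:330,200:400]
cv2.imwrite("pics/side2.png",cv2.resize(f,None,fx=2.8,fy=2.8,interpolation=cv2.INTER_CUBIC))
plan(.541,.016,.047,-12)
E
```

```text
5.95 [-0.6   0.41 -6.81] [-0.028  0.01   0.003] 0.05582892156019374 [ 0.000e+00 -5.603e+01 -6.282e+01 -2.000e-02  1.000e-02 -0.000e+00]
6.0 [ 0.8   0.02 -7.  ] [ 0.012  0.05  -0.057] 0.05537612745222666 [ 0.000e+00 -5.601e+01 -6.282e+01 -2.000e-02  1.000e-02 -0.000e+00]
6.05 [-0.78 -0.37 -6.96] [ 0.038 -0.056  0.107] 0.05548506026895955 [-0.000e+00 -5.600e+01 -6.283e+01 -2.000e-02  1.000e-02  0.000e+00]
6.1 [-0.42 -0.   -7.44] [ 0.019 -0.026  0.001] 0.05537457677137548 [-0.000e+00 -5.600e+01 -6.284e+01 -2.000e-02  1.000e-02 -0.000e+00]
t 6.1 pos [0.5411 0.016  0.0872] yaw -12.0 z [-0.  0. -1.] w 0.0554 f [-0.42 -0.   -7.44]
shift [-0.0001 -0.      0.0402] turn 0.0
```

View pics/side2.png

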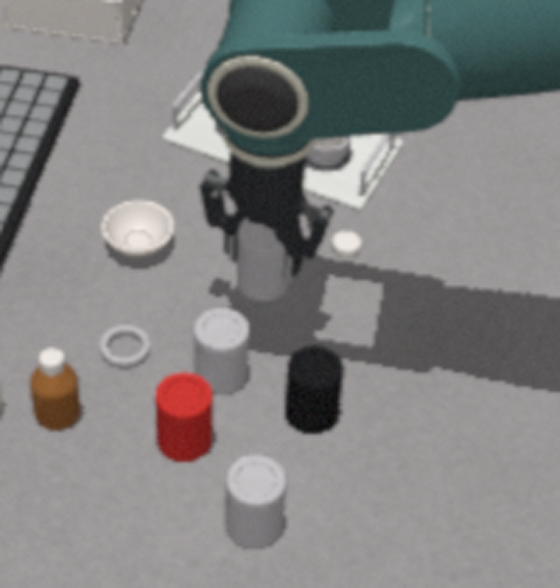

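P3 reads about 7 N (0.7 kg). The maximum is 0.8 kg, so it is probably the heaviest. I'll set it back and heft a comparison pot.

Call:
jog_arm(
  commands=[
    [0.3,0,0,0.01,0],
    [0.3,0,0,0.02,0],
    [0.3,0,0,0.028,0],
    [0.3,0,0,0.034,0],
    [0.3,0,0,0.037,0],
    [0.3,0,0,0.039,0],
    [0.3,0,0,0.04,0],
    [0.3,0,0,0.04,0],
    [0.3,0,0,0.04,0],
    [0.3,0,0,0.04,0],
  ],
)

```text
time_s: 7.35
ee_pos: [0.5412, 0.016, 0.0486]
tool_rot: [3.124, -0.328, 0.0]
ft_force: [-10.5, -0.5, 8.4]
width: 0.0556
```

Call:
jog_arm(
  commands=[
    [0.8,0,0,0,0],
    [1,0,0,0,0],
    [1,0,0,0,0],
    [1,0,0,0,0],
    [1,0,0,-0.01,0],
    [1,0,0,-0.03,0],
    [1,0,0,-0.05,0],
    [1,0,0,-0.08,0],
    [1,0,0,-0.1,0],
    [1,0,0,-0.1,0],
  ],
)

```text
time_s: 8.6
ee_pos: [0.5418, 0.016, 0.1495]
tool_rot: [-3.124, 0.328, -0.005]
ft_force: [0.3, 0.6, -0.5]
width: 0.0853
```

```bash
python3 - <<'E'
from h import *
f=grab_frame("side")
f=cv2.cvtColor(f,cv2.COLOR_RGB2BGR)[120:330,200:400]
cv2.imwrite("pics/side3.png",cv2.resize(f,None,fx=2.8,fy=2.8,interpolation=cv2.INTER_CUBIC))
plan(.563,.119,.145,30)
E
```

```text
t 8.65 pos [0.5413 0.016  0.1479] yaw -12.0 z [ 0.001 -0.    -1.   ] w 0.0855 f [-0.41 -0.    0.35]
shift [-1.000e-04 -1.053e-01  2.900e-03] turn -0.733
```

View pics/side3.png

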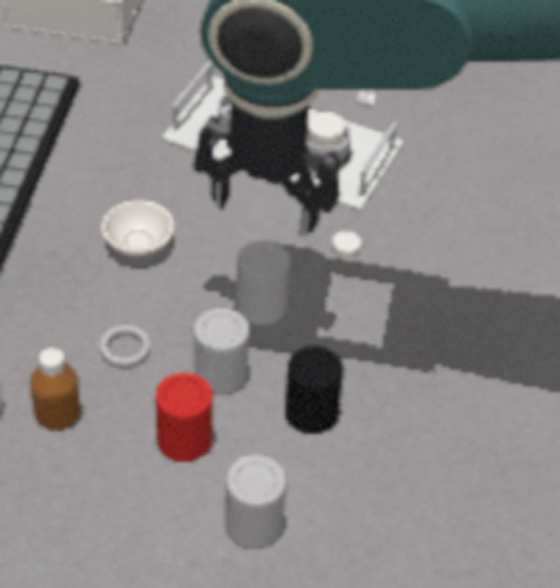

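P3 is back upright at its spot, with its lid at crop (263,260) as before. Next is P2.

Call:
jog_arm(
  commands=[
    [1,0,-0.02,0,-0.13],
    [1,0,-0.04,0,-0.26],
    [1,0,-0.06,0,-0.39],
    [1,0,-0.08,0,-0.52],
    [1,0,-0.1,0,-0.65],
    [1,0,-0.105,0,-0.733],
    [1,0,-0.105,0,-0.733],
    [1,0,-0.105,0,-0.733],
    [1,0,-0.105,0,-0.733],
    [1,0,-0.105,0,-0.733],
  ],
)

```text
time_s: 9.9
ee_pos: [0.5628, 0.1185, 0.1473]
tool_rot: [-3.035, -0.812, 0.0]
ft_force: [-0.2, 0.5, 0.5]
width: 0.0856
```

```bash
python3 - <<'E'
from h import *
f=grab_frame("side")
f=cv2.cvtColor(f,cv2.COLOR_RGB2BGR)[120:330,200:400]
cv2.imwrite("pics/side4.png",cv2.resize(f,None,fx=2.8,fy=2.8,interpolation=cv2.INTER_CUBIC))
plan(.563,.119,.047,30)
E
```

```text
t 9.95 pos [0.5629 0.1185 0.1473] yaw 30.0 z [ 0.  0. -1.] w 0.0853 f [-0.13 -0.05 -0.41]
shift [ 0.0004 -0.0004  0.1003] turn -0.0
```

View pics/side4.png

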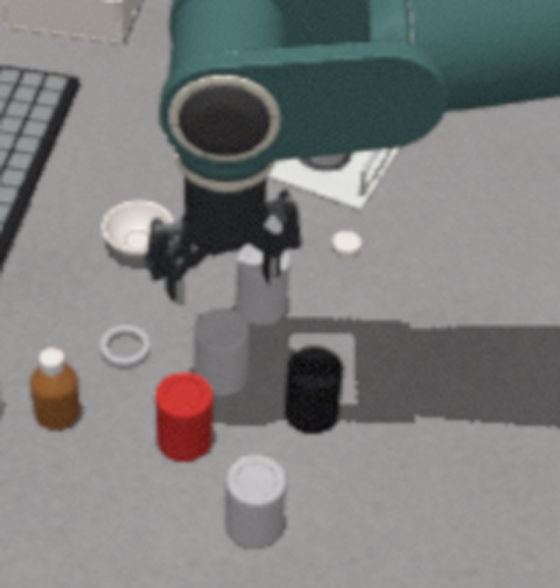

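Tips at (177,297) and (268,280) sit centred over the P2 lid at (221,330). Descend, close and lift.

Call:
jog_arm(
  commands=[
    [1,0,0,0.02,0],
    [1,0,0,0.04,0],
    [1,0,0,0.06,0],
    [1,0,0,0.08,0],
    [1,0,0,0.099,0],
    [1,0,0,0.099,0],
    [0.6,0,0,0.099,0],
    [0.4,0,0,0.099,0],
    [0.3,0,0,0.099,0],
    [0.3,0,0,0.099,0],
  ],
)

```text
time_s: 11.2
ee_pos: [0.5634, 0.1187, 0.0496]
tool_rot: [3.034, 0.814, 0.003]
ft_force: [-2.2, -1.2, 5.7]
width: 0.0552
```

Call:
jog_arm(
  commands=[
    [0.3,0,0,0,0],
    [0.3,0,0,0,0],
    [0.3,0,0,-0.01,0],
    [0.3,0,0,-0.02,0],
    [0.3,0,0,-0.03,0],
    [0.3,0,0,-0.04,0],
    [0.3,0,0,-0.04,0],
    [0.3,0,0,-0.04,0],
    [0.3,0,0,-0.04,0],
    [0.3,0,0,-0.04,0],
  ],
)

```text
time_s: 12.45
ee_pos: [0.5627, 0.1187, 0.088]
tool_rot: [-3.034, -0.814, 0.001]
ft_force: [-1.3, -0.3, -2.8]
width: 0.0556
```

```bash
python3 - <<'E'
from h import *
for i in range(6):
    f=grab_frame("side");s=get_state();print(s['time_s'],s['ft_force'].round(2),s['width'])
f=cv2.cvtColor(f,cv2.COLOR_RGB2BGR)[120:330,200:400]
cv2.imwrite("pics/side5.png",cv2.resize(f,None,fx=2.8,fy=2.8,interpolation=cv2.INTER_CUBIC))
plan(.563,.119,.047,30)
E
```

```text
12.5 [-0.75 -0.79 -3.36] 0.05525993952197113
12.55 [-0.69 -0.42 -2.83] 0.05566028244333835
12.6 [-0.7  -0.09 -2.36] 0.055375573241403325
12.65 [ 0.09  0.12 -2.78] 0.05568999899039276
12.7 [ 0.3  -0.43 -2.39] 0.05574126486011925
12.75 [-0.31 -0.05 -3.07] 0.055099494874541965
t 12.75 pos [0.5629 0.1187 0.0883] yaw 30.0 z [-0.  0. -1.] w 0.0551 f [-0.31 -0.05 -3.07]
shift [ 0.0003 -0.0002  0.0413] turn 0.0
```

View pics/side5.png

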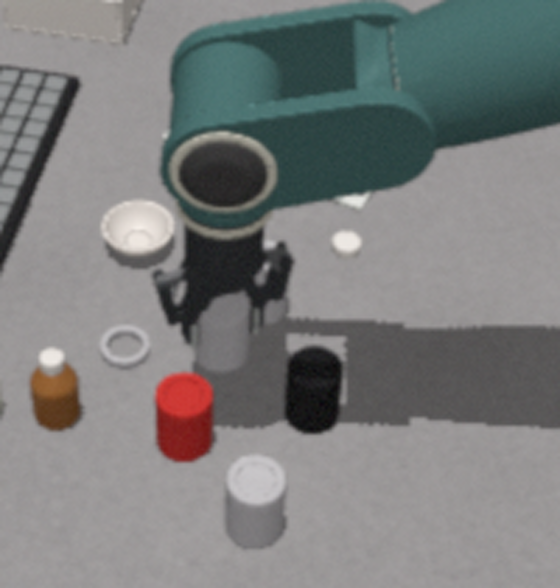

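P2 reads about 2.8 N, well below P3. I'll set it back.

Call:
jog_arm(
  commands=[
    [0.3,0,0,0.01,0],
    [0.3,0,0,0.02,0],
    [0.3,0,0,0.028,0],
    [0.3,0,0,0.034,0],
    [0.3,0,0,0.037,0],
    [0.3,0,0,0.039,0],
    [0.3,0,0,0.04,0],
    [0.3,0,0,0.04,0],
    [0.3,0,0,0.04,0],
    [0.3,0,0,0.04,0],
  ],
)

```text
time_s: 14.0
ee_pos: [0.563, 0.1187, 0.0497]
tool_rot: [3.034, 0.814, 0.0]
ft_force: [-8.4, -2.5, 11.1]
width: 0.0555
```

Call:
jog_arm(
  commands=[
    [0.8,0,0,0,0],
    [1,0,0,0,0],
    [1,0,0,0,0],
    [1,0,0,0,0],
    [1,0,0,-0.01,0],
    [1,0,0,-0.03,0],
    [1,0,0,-0.05,0],
    [1,0,0,-0.08,0],
    [1,0,0,-0.1,0],
    [1,0,0,-0.1,0],
  ],
)

```text
time_s: 15.25
ee_pos: [0.5635, 0.1188, 0.1505]
tool_rot: [3.034, 0.814, 0.005]
ft_force: [-0.2, -0.2, -0.4]
width: 0.0855
```

```bash
python3 - <<'E'
from h import *
plan(.496,.288,.15,45)
E
```

```text
t 15.25 pos [0.5635 0.1188 0.1505] yaw 30.0 z [ 0.003  0.001 -1.   ] w 0.0855 f [-0.16 -0.17 -0.42]
shift [ 0.0262 -0.1803  0.0004] turn -0.261
```

Call:
jog_arm(
  commands=[
    [1,0.004,-0.03,0,-0.05],
    [1,0.008,-0.06,0,-0.1],
    [1,0.013,-0.09,0,-0.15],
    [1,0.017,-0.12,0,-0.2],
    [1,0.022,-0.15,0,-0.23],
    [1,0.026,-0.18,0,-0.26],
    [1,0.026,-0.18,0,-0.26],
    [1,0.026,-0.18,0,-0.26],
    [1,0.026,-0.18,0,-0.26],
    [1,0.026,-0.18,0,-0.26],
  ],
)

```text
time_s: 16.5
ee_pos: [0.4955, 0.287, 0.1482]
tool_rot: [2.904, 1.199, -0.0]
ft_force: [0.1, 0.3, 0.1]
width: 0.0853
```

```bash
python3 - <<'E'
from h import *
f=grab_frame("side")
f=cv2.cvtColor(f,cv2.COLOR_RGB2BGR)[120:330,200:400]
cv2.imwrite("pics/side6.png",cv2.resize(f,None,fx=2.8,fy=2.8,interpolation=cv2.INTER_CUBIC))
plan(.496,.288,.048,45)
E
```

```text
t 16.55 pos [0.4955 0.2871 0.1483] yaw 44.9 z [-0. -0. -1.] w 0.0856 f [-0.49 -0.21  0.04]
shift [ 0.001  -0.0003  0.1003] turn -0.002
```

View pics/side6.png

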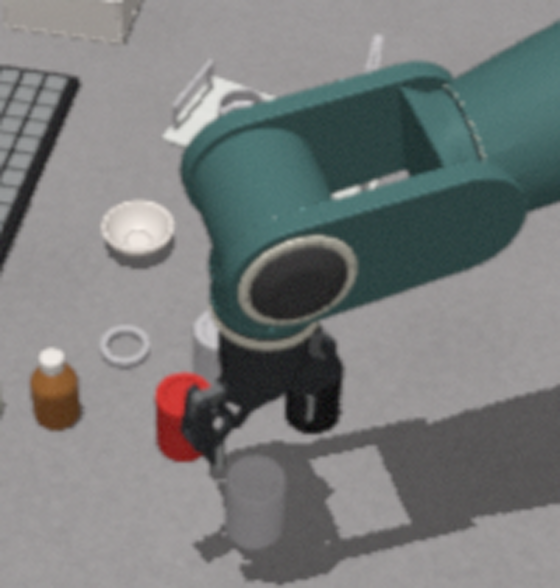

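```bash
python3 - <<'E'
from h import *
for (x,y,a) in [(.4955,.287,45),(.563,.1187,30)]:
  c=np.array([np.cos(np.radians(a)),np.sin(np.radians(a))])*.045
  for s in(1,-1):
    print([( (proj("side",(x+s*c[0],y+s*c[1],z))-[200,120])*2.8).round() for z in(.12,.13)])
  print((proj("side",(x,y,.075))-[200,120])*2.8)
E
```

```text
[array([215., 469.]), array([215., 463.])]
[array([299., 425.]), array([299., 418.])]
[256.04893784 476.08444798]
[array([178., 307.]), array([178., 300.])]
[array([266., 287.]), array([266., 280.])]
[221.41688609 327.00128816]
```

The projection agrees with the picture: tips at (218,475) and (310,420), lid at (255,480). Descend on P1 and lift.

Call:
jog_arm(
  commands=[
    [1,0,0,0.02,0],
    [1,0,0,0.04,0],
    [1,0,0,0.06,0],
    [1,0,0,0.08,0],
    [1,0,0,0.099,0],
    [1,0,0,0.099,0],
    [0.6,0,0,0.099,0],
    [0.4,0,0,0.099,0],
    [0.3,0,0,0.099,0],
    [0.3,0,0,0.099,0],
  ],
)

```text
time_s: 17.8
ee_pos: [0.4957, 0.2877, 0.0507]
tool_rot: [-2.903, -1.2, -0.002]
ft_force: [-2.0, -1.2, 6.3]
width: 0.0552
```

Call:
jog_arm(
  commands=[
    [0.3,0,0,0,0],
    [0.3,0,0,0,0],
    [0.3,0,0,-0.01,0],
    [0.3,0,0,-0.02,0],
    [0.3,0,0,-0.03,0],
    [0.3,0,0,-0.04,0],
    [0.3,0,0,-0.04,0],
    [0.3,0,0,-0.04,0],
    [0.3,0,0,-0.04,0],
    [0.3,0,0,-0.04,0],
  ],
)

```text
time_s: 19.05
ee_pos: [0.4952, 0.2875, 0.089]
tool_rot: [2.903, 1.2, -0.001]
ft_force: [-0.3, 0.4, -3.2]
width: 0.055
```

```bash
python3 - <<'E'
from h import *
for i in range(4):
    f=grab_frame("side");s=get_state();print(s['time_s'],s['ft_force'].round(2),s['width'])
f=cv2.cvtColor(f,cv2.COLOR_RGB2BGR)[120:330,200:400]
cv2.imwrite("pics/side7.png",cv2.resize(f,None,fx=2.8,fy=2.8,interpolation=cv2.INTER_CUBIC))
plan(.496,.288,.048,45)
E
```

```text
19.1 [ 0.25  0.39 -3.82] 0.05546887019636944
19.15 [-0.65  0.25 -3.48] 0.05540280062097358
19.2 [ 0.22  0.87 -3.14] 0.0556204287364921
19.25 [ 1.08 -0.72 -3.87] 0.05562607959546772
t 19.25 pos [0.4953 0.2875 0.0893] yaw 44.9 z [-0.  0. -1.] w 0.0556 f [ 1.08 -0.72 -3.87]
shift [0.0008 0.0002 0.0413] turn -0.001
```

View pics/side7.png

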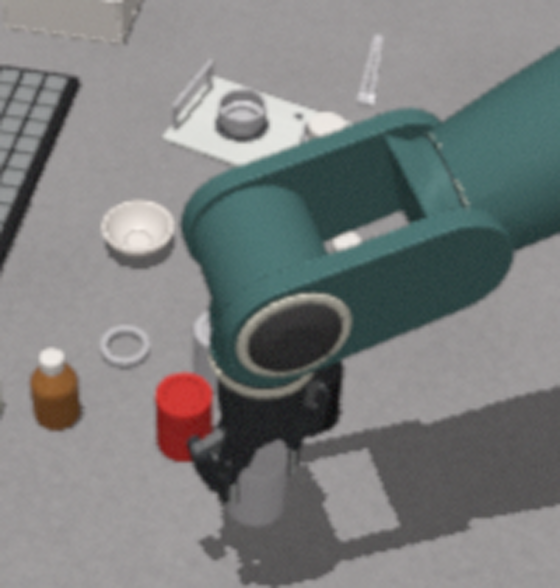

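P1 reads about 3.5 N, so P3 (about 7 N) is the heaviest. I'll set P1 back.

Call:
jog_arm(
  commands=[
    [0.3,0,0,0.01,0],
    [0.3,0,0,0.02,0],
    [0.3,0,0,0.028,0],
    [0.3,0,0,0.034,0],
    [0.3,0,0,0.037,0],
    [0.3,0,0,0.039,0],
    [0.3,0,0,0.04,0],
    [0.3,0,0,0.04,0],
    [0.3,0,0,0.04,0],
    [0.3,0,0,0.04,0],
  ],
)

```text
time_s: 20.5
ee_pos: [0.4954, 0.2876, 0.0507]
tool_rot: [2.903, 1.2, 0.0]
ft_force: [-6.7, -4.8, 11.1]
width: 0.0553
```

Call:
jog_arm(
  commands=[
    [0.8,0,0,0,0],
    [1,0,0,0,0],
    [1,0,0,0,0],
    [1,0,0,0,0],
    [1,0,0,-0.01,0],
    [1,0,0,-0.03,0],
    [1,0,0,-0.05,0],
    [1,0,0,-0.08,0],
    [1,0,0,-0.1,0],
    [1,0,0,-0.1,0],
  ],
)

```text
time_s: 21.75
ee_pos: [0.4959, 0.2879, 0.1515]
tool_rot: [-2.903, -1.2, -0.005]
ft_force: [-1.0, -0.2, -0.9]
width: 0.0855
```

```bash
python3 - <<'E'
from h import *
plan(.541,.016,.15,-12)
E
```

```text
t 21.75 pos [0.4959 0.2879 0.1515] yaw 44.9 z [ 0.003  0.001 -1.   ] w 0.0855 f [-1.04 -0.24 -0.92]
shift [-0.16    0.2243  0.0012] turn 0.993
```

Call:
jog_arm(
  commands=[
    [1,-0.02,0.028,0,0.12],
    [1,-0.04,0.056,0,0.25],
    [1,-0.06,0.084,0,0.37],
    [1,-0.08,0.112,0,0.5],
    [1,-0.1,0.14,0,0.62],
    [1,-0.12,0.168,0,0.75],
    [1,-0.14,0.196,0,0.87],
    [1,-0.16,0.224,0,0.993],
    [1,-0.16,0.224,0,0.993],
    [1,-0.16,0.224,0,0.993],
  ],
)

```text
time_s: 23.0
ee_pos: [0.5399, 0.0162, 0.1486]
tool_rot: [-3.124, 0.326, 0.002]
ft_force: [0.2, 0.4, 0.1]
width: 0.0854
```

```bash
python3 - <<'E'
from h import *
f=grab_frame("side")
f=cv2.cvtColor(f,cv2.COLOR_RGB2BGR)[120:330,200:400]
cv2.imwrite("pics/side8.png",cv2.resize(f,None,fx=2.8,fy=2.8,interpolation=cv2.INTER_CUBIC))
plan(.541,.016,.048,-12)
E
```

```text
t 23.05 pos [0.5399 0.0166 0.1488] yaw -11.9 z [-0.001  0.    -1.   ] w 0.0859 f [-0.   -0.18  1.07]
shift [0.0012 0.0003 0.1008] turn 0.002
```

View pics/side8.png

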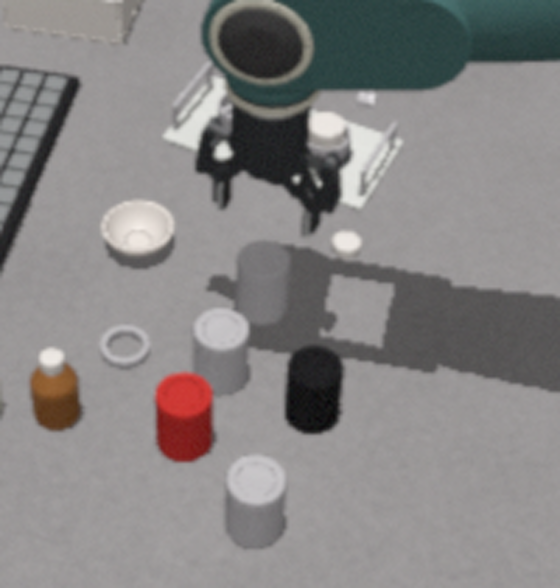

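P1 (256,480) and P2 (222,330) stand upright where they were. Now to grasp and lift P3.

Call:
jog_arm(
  commands=[
    [1,0.001,0,0.02,0],
    [1,0.001,0,0.04,0],
    [1,0.001,0,0.06,0],
    [1,0.001,0,0.08,0],
    [1,0.001,0,0.1,0],
    [1,0.001,0,0.1,0],
    [0.6,0.001,0,0.1,0],
    [0.4,0.001,0,0.1,0],
    [0.3,0.001,0,0.1,0],
    [0.3,0.001,0,0.1,0],
  ],
)

```text
time_s: 24.3
ee_pos: [0.5415, 0.0158, 0.0506]
tool_rot: [-3.124, 0.328, -0.002]
ft_force: [-4.2, 0.5, 7.4]
width: 0.0554
```

Call:
jog_arm(
  commands=[
    [0.3,0,0,0,0],
    [0.3,0,0,0,0],
    [0.3,0,0,-0.01,0],
    [0.3,0,0,-0.025,0],
    [0.3,0,0,-0.05,0],
    [0.3,0,0,-0.08,0],
    [0.3,0,0,-0.11,0],
    [0.3,0,0,-0.13,0],
    [0.3,0,0,-0.14,0],
    [0.3,0,0,-0.14,0],
  ],
)

```text
time_s: 25.55
ee_pos: [0.5412, 0.0158, 0.1894]
tool_rot: [-3.124, 0.328, -0.0]
ft_force: [-0.2, 0.2, -8.6]
width: 0.0554
```

```bash
python3 - <<'E'
from h import *
for i in range(3):
    f=grab_frame("side");s=get_state();print(s['time_s'],s['ft_force'].round(2),s['width'])
plan(.6155,-.2575,.19,-72)
E
```

```text
25.6 [ 0.3   0.73 -7.93] 0.055480657402996715
25.65 [ 0.17  0.08 -7.36] 0.055202941578166055
25.7 [ 0.35  0.02 -7.82] 0.05555804051616401
t 25.7 pos [0.5408 0.0158 0.1881] yaw -12.0 z [-0.002  0.    -1.   ] w 0.0556 f [ 0.35  0.02 -7.82]
shift [ 0.1298  0.2518 -0.002 ] turn 1.048
```

It still reads 7.6 N and the pot is held. Carry it to the empty cup at (0.6155,-0.2575).

Call:
jog_arm(
  commands=[
    [0.3,0.01,0.02,0,0],
    [0.3,0.025,0.05,0,0],
    [0.3,0.045,0.085,0,0],
    [0.3,0.065,0.12,0,0],
    [0.3,0.08,0.155,0,0],
    [0.3,0.098,0.19,0,0],
    [0.3,0.115,0.22,0,0],
    [0.3,0.125,0.242,0,0],
    [0.3,0.13,0.252,0,0],
    [0.3,0.13,0.252,0,0],
  ],
)

```text
time_s: 26.95
ee_pos: [0.616, -0.2578, 0.1888]
tool_rot: [-3.124, 0.328, 0.001]
ft_force: [-0.2, 0.4, -8.0]
width: 0.0554
```

```bash
python3 - <<'E'
from h import *
for n in("side","top"):
    f=cv2.cvtColor(grab_frame(n),cv2.COLOR_RGB2BGR); f=f[80:320,200:400] if n=="side" else f
    cv2.imwrite(f"pics/{n}9.png",cv2.resize(f,None,fx=2.4,fy=2.4,interpolation=cv2.INTER_CUBIC) if n=="side" else f)
s=get_state();print(s['ft_force'],s['qd'].round(3))
plan(.6155,-.2575,.19)
print((proj("side",(.6155,-.2575,.175))-[200,80])*2.4, (proj("side",(.6155,-.2575,.04))-[200,80])*2.4)
E
```

```text
[ 0.55262909  0.14884367 -6.85265631] [ 0.005 -0.005  0.001  0.001 -0.    -0.   ]
t 27.05 pos [ 0.616  -0.2569  0.1892] yaw -11.9 z [-0.  0. -1.] w 0.0558 f [ 0.55  0.15 -6.85]
shift [-0.0003  0.0006 -0.0008] turn 0
[210.26719793 108.00369515] [207.88179788 186.0723166 ]
```

View pics/side9.png

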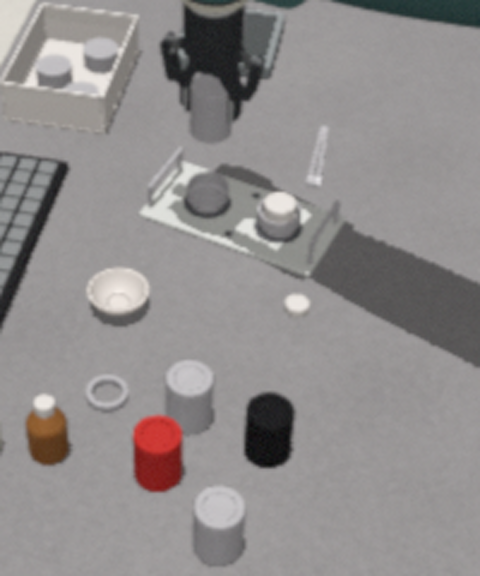

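View pics/top9.png

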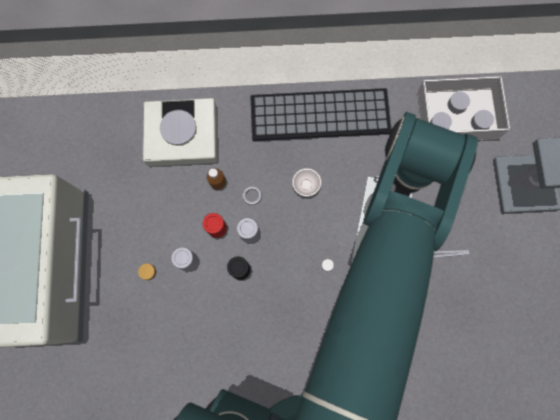

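The side crop shows the pot upright at (210,108), exactly where it should project if it is over the empty cup, whose mouth is at (207,187). The full cup at (278,208) is clear. Both lighter pots and all bystanders are in place. I'll settle, then hand in.

Call:
jog_arm(
  commands=[
    [0.3,0,0,0,0],
    [0.3,0,0,0,0],
    [0.3,0,0,0,0],
    [0.3,0,0,0,0],
    [0.3,0,0,0,0],
    [0.3,0,0,0,0],
    [0.3,0,0,0,0],
    [0.3,0,0,0,0],
    [0.3,0,0,0,0],
    [0.3,0,0,0,0],
  ],
)

```text
time_s: 28.3
ee_pos: [0.616, -0.2577, 0.1893]
tool_rot: [-3.124, 0.328, 0.0]
ft_force: [0.6, 0.0, -7.2]
width: 0.0556
```

```bash
python3 - <<'E'
from h import *
plan(.6155,-.2575,.19); print(get_state()['qd'].round(3)); print(close_job())
E
```

```text
t 28.3 pos [ 0.616  -0.2577  0.1893] yaw -12.0 z [-0.  0. -1.] w 0.0556 f [ 0.56  0.04 -7.2 ]
shift [-0.0006 -0.0001 -0.0007] turn 0
[-0.    -0.    -0.    -0.001 -0.001 -0.   ]
the job is handed in; nothing more can be done
None
```

I hefted all three steel pots, found the heaviest, and handed the job in at 28.3 s with it held above the empty cup.

| Pot | Position (x, y) in m | Force when lifted |
|---|---|---|
| P3 (kept) | 0.541, 0.016 | about 7.2 N |
| P2 | 0.563, 0.119 | about 2.8 N |
| P1 | 0.496, 0.288 | about 3.5 N |

I set P3 back after its first heft, hefted and replaced P2 and P1, then took P3 again and carried it over.

**Last checks:**
- **Held pot:** it is upright and still, with its underside about 14 cm above the work surface. The gripper is within 1 mm of the measured cup centre. The wrist force reads 7.2 N and the opening is 55.6 mm, which fits the 56 mm pot.
- **Everything else:** the pictures show P1 and P2 upright at their starting spots, and no bystander had visibly moved.
- **Disagreement:** the two cameras differed by about 7 mm in y for the pots and the cup. I used values between the two, and the difference is well inside the 40 mm tolerance.

No check failed.

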